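Square up the swing fence of the flatbread stacking jig

ROBOT

A 7-joint arm with a two-finger parallel gripper is mounted at the origin on the work surface. World frame = base frame: x ahead of the robot, y to its left, z up, the work surface at z = 0. Lengths are in m, angles in rad, forces in N, time in s.
With the tool pointing down it reaches from about 0.425 to 0.875 m from the base axis. Payload 8.4 kg.
Tool frame: the origin (TCP) lies between the finger pads; the fingertips stand 11 mm ahead of it and the grasp point (between the pads) lies 8 mm behind it (r.tip_reach is the distance from the TCP to the fingertips, in m); z points along the fingers, y is the line along which they close (so a half turn about z gives the same grasp; the last joint's range is limited). The gripper opens to 87 mm and grips with 3 to 60 N. Pads are 19 mm wide; open, the fingers measure 117 mm over their backs; the gripper's body (75 mm by 190 mm) begins 51 mm behind the grasp point.
Start: joints at [-1.253, 0.333, 0.04, 1.465, -0.013, 1.343, -0.059], TCP at [0.263, 0.594, 0.234] pointing down, gripper open.
Joint ranges: [-2.58, 2.58], [-0.38, 2.09], [-1.3, 1.39], [0.25, 2.4], [-1.5, 4.64], [0.08, 2.09], [-2.65, 2.65]. Speed limits (rad/s): [2.22, 2.22, 2.79, 2.79, 3.14, 3.14, 3.14].

INTERFACE

Orientations are given as a 3x3 rotation matrix whose columns are the frame's x, y, z axes.
In Python, from bench import r, snapshot, camera_model, workorder gives the robot as it stands.
- The arm moves only by the tool arm_command, never from a script. Its argument "motion" is a list that holds one entry, the list of rows, each a list of 5 numbers: the shift along the tool's x, y, z normalised to -1 to 1, where 1 is 0.12 m, then the turn about the tool's z normalised to -1 to 1, where 1 is 90 degrees, then the closure, from -1 (fully open) to 1 (shut). A call has 1 to 10 rows; each row is the pose to reach, as a shift and turn from the pose commanded when the call began, along the tool's axes at that moment; what a row does not reach only later rows make up. A row lasts 1/10 s, in which the tool goes at most 50 mm and 8.59 degrees, less where a joint would pass 70% of its speed; a pose out of reach is approached as far as the arm can. A call with a number of a shift or a turn outside -1 to 1 is refused whole. A call with a gripper value outside its range is refused whole. The fingers move at their own pace and stop on an object; "grip_force" is the grip in N (left out, the last holds). Time passes only in rows, so rows that repeat a pose let the fingers close. It gives the time, the measured TCP pose, the force, the opening and the grip force at its end, in the units of the state.
- r.observe(): the state, without advancing time (a new reading comes with each control period).
- snapshot(name): name is "scene" or "top"; returns the picture (384x512x3 uint8, red, green, blue); there is no depth.
- camera_model(name): a dict with "vfov" (degrees; the focal length in pixels is half the picture's height over the tangent of half this angle, whatever the lens; pixels are square), "cx", "cy" (the principal point, pixels), "eye" and "rotation" of the camera in the world. Camera axes: x right, y up, looking along -z (the intrinsics and any distortion apply to the point x, -y, -z); pixel columns grow to the right and rows downward; lengths in m; the calibration is good to about 2 mm. A picture is of the moment at which its call begins. camera_model takes no time and is no camera call.
- workorder.hand_in(): hands the job in; it is judged then, once.
The state is a dict: "clock": time; "joint_pos": joint angles; "qd": joint speeds; "joint_torque": joint torques, N m; "position": TCP position; "orientation": TCP orientation; "contact_force": force on the tool from outside, world axes, zero at the start; "torque": the same for the moment, N m; "opening": opening from 0.0 (shut) to 1.0 (fully open); "finger_force": force on a finger pad.
Only numpy, scipy, OpenCV 4.12 (cv2) and the standard library are available. Lean on these libraries where they do the work, as an engineer would, in place of code of your own. Each camera call takes 0.05 s, during which the arm holds its last target. There are 200 camera calls.

TASK

Pick up the L-shaped square by its black handle, set it flat on the white board of the stacking jig and push its heel right into the corner, so that it swings the leaning fence out square and both of its outer edges lie flat against the two fences. Finish there without letting go: keep gripping the square and pressing it lightly against both fences, so that a colleague can clamp the swing fence. Leave the other things on the table where they are.

Things in the scene. Friction and masses are not known exactly. Their poses are not given: they have to be found in the camera images.
- square: Aluminium L-square, about 0.35 kg, starting flat on the table. Origin: outer heel (outside corner of the L), underside. Long leg 150 mm along its -x, short leg 110 mm along its -y, each 30 mm wide, 12 mm thick; outer edges are its planes y = 0 (long) and x = 0 (short). An 8 mm web in the inner corner (x -100 to -30, y -60 to -30 mm) carries the black handle.
- square_grip (a point): Point to grip on the square's handle, at (-60, -45, 45) mm in the square's frame. The handle is an upright block, 60 mm long along the square's x, 20 mm wide along its y, its top 62 mm above the square's underside; it is free on both sides above 12 mm.
- jig: Stacking jig fixed to the table: white board, top 12 mm above it, x -200 to 70, y -215 to 40 mm. Origin: inside corner of the fences, at table height. Fixed fence along its -y, swing fence roughly along its -x; the square goes on the -x, -y side. It is home when its frame matches the jig's, 12 mm higher: short leg along the fixed fence, long leg along the swing fence.
- back_fence: Fixed steel fence of the jig: inner face is the jig's plane x = 0, from y = -8 to -198 mm; 14 mm thick, top 22 mm above the board (34 mm above the table). Fences, board and square are smooth and slide easily on one another. Origin at the corner, on the board.
- swing_bar: Swinging steel fence of the jig: bar 175 mm long, 14 mm thick, from 2 to 22 mm above the board. Origin at the corner, on the board, on its pivot axis; the inner face is its own plane y = 0 and runs from 8 to 183 mm along its own -x. At joint 0 its axes match the jig's.
- swing (a joint): Angle of the swing fence, rad: 0 is exactly square to the fixed fence, positive leans inward over the place where the square goes (starts 0.15 to 0.35), negative is past square. The pivot (vertical, at the corner) is stiff: it takes about 0.35 N m to turn, about 2.5 N at the end of the long leg, and stays where it is left.
- clamp_knob: black plastic clamp knob, 32 mm across and 22 mm tall, standing on the jig's board behind the fixed fence. Bystander: leave alone. Origin at the centre of its underside.
- tape_roll: roll of packing tape lying flat, 96 mm across and 45 mm tall. Bystander. Origin at the centre of its underside.
- check_weight_big: steel check weight with a neck, 48 mm across and 62 mm tall. Bystander. Origin at the centre of its underside.
- check_weight_small: steel check weight with a neck, 32 mm across and 42 mm tall. Bystander. Origin at the centre of its underside.
- scraper: spatula lying on the table, about 280 mm long. Bystander. Origin near its middle.
- rule: flat straight steel rule, 200 x 30 x 4 mm, lying on the table. Bystander. Origin at the centre of its underside.
- crumb_bowl: steel bowl, 120 mm across and 55 mm tall. Bystander. Origin at the centre of its underside.
Not all that is in view belongs to the job. What is shaped like the square but green or yellow is not meant.

How it is judged:
By the outcome, as a careful person would: the job done as asked, in the order asked, and still so for the second after the job is handed in, while the arm keeps its last pose, push and grip.
It also fails if it takes over 48 s, if anything falls off the work surface, if the arm or the gripper's body presses on something with over 40 N, if the wrist force passes 120 N, or if a joint passes its speed limit or range.

## Working session

There is one attempt and no reset: what is moved stays moved. The work goes in short steps, Python scripts to look and compute and a tool call to move; the robot and the scene stay as the last step left them, time stands still between calls to the robot, and variables do not carry over. Pictures are saved under pics/ and viewed, at most 10 in all, crops included, and the job is handed in when it is done.

Besides the shell and the picture viewer there is one more tool, called after "Emit:" in YAML: its name, and indented under it one key for each argument. arm_command: Moves the arm, as the interface text tells. Scaled input: -1 to 1 covers 0.12 m each way for a shift and 90 degrees each way for a turn. Its arguments: {"type":"object","properties":{"motion":{"type":"array","items":{"type":"array","items":{"type":"array","items":{"type":"number","minimum":-1,"maximum":1}}}},"grip_force":{"type":"number"}},"required":["motion"]}

```bash
ls; mkdir -p pics; python3 - <<'E'
from bench import r, snapshot, camera_model
import cv2, numpy as np
for n in ("scene","top"):
    im=snapshot(n); cv2.imwrite(f"pics/{n}0.png",im[:,:,::-1]); m=camera_model(n); print(n,m)
s=r.observe(); print(s['clock'],s['position'],s['orientation'],s['contact_force'],s['opening'],r.tip_reach)
E
```

```text
pics
scene {'vfov': 54.50957582497836, 'cx': 259.8650501625271, 'cy': 198.52487168874785, 'eye': array([1.13360859, 0.55200855, 0.73159414]), 'rotation': array([[-0.7045746 , -0.44740473,  0.55082088],
       [ 0.70943707, -0.46219204,  0.53205034],
       [ 0.01654319,  0.7656419 ,  0.64305427]])}
top {'vfov': 54.75249644354402, 'cx': 263.375537952769, 'cy': 190.10502734730818, 'eye': array([0.42914291, 0.02604787, 1.17489808]), 'rotation': array([[ 1.85203428e-02,  9.89915408e-01, -1.40443873e-01],
       [-9.99826411e-01,  1.86227323e-02, -5.85274402e-04],
       [ 2.03607650e-03,  1.40430333e-01,  9.90088469e-01]])}
0.1 [0.26301647 0.59398486 0.23274885] [[-9.14380730e-01  4.04855083e-01 -4.91238683e-04]
 [ 4.04855370e-01  9.14379742e-01 -1.34768760e-03]
 [-9.64394744e-05 -1.43118019e-03 -9.99998971e-01]] [-1.15547573 -0.43816957 -0.23482641] 1.0025651499000028 0.011
```

View pics/scene0.png

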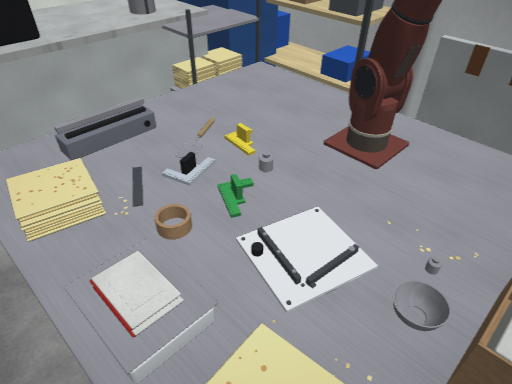

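View pics/top0.png

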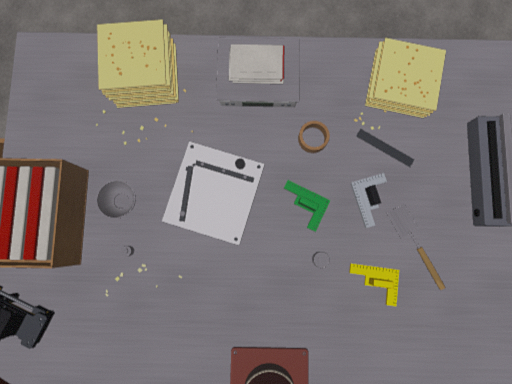

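Candidates for the square:
- Silver square with a black handle: scene (188,167), top (370,197).
- Green square: scene (236,193), top (308,203).
- Yellow square: scene (241,138), top (380,282).

I choose the silver one. The jig corner is at about top (190,163). The fixed fence runs right from it, with the knob behind it at (240,164), and the swing fence runs down. Next I'll take masks and one close crop.

```bash
cat > h.py <<'E'
import numpy as np, cv2
from bench import r, snapshot, camera_model
def ray(n,p):
    m=camera_model(n); f=192/np.tan(np.radians(m['vfov']/2)); p=np.atleast_2d(np.asarray(p,float))
    d=np.c_[(p[:,0]-m['cx'])/f,-(p[:,1]-m['cy'])/f,-np.ones(len(p))]@m['rotation'].T
    return m['eye'],d
def onplane(n,p,z):
    e,d=ray(n,p); return (e+d*((z-e[2])/d[:,2])[:,None])[:,:2]
def proj(n,P):
    m=camera_model(n); f=192/np.tan(np.radians(m['vfov']/2)); c=(np.atleast_2d(P)-m['eye'])@m['rotation']
    return np.c_[m['cx']+f*c[:,0]/-c[:,2], m['cy']-f*c[:,1]/-c[:,2]]
def tri(p1,p2):
    A=np.zeros((3,3));b=np.zeros(3)
    for n,p in (("top",p1),("scene",p2)):
        e,d=ray(n,p); d=d[0]/np.linalg.norm(d[0]); M=np.eye(3)-np.outer(d,d); A+=M; b+=M@e
    return np.linalg.solve(A,b)
def blobs(mask,box,amin=20):
    x0,y0,x1,y1=box; q=np.zeros_like(mask); q[y0:y1,x0:x1]=mask[y0:y1,x0:x1]
    cs,_=cv2.findContours(q,cv2.RETR_EXTERNAL,cv2.CHAIN_APPROX_NONE)
    return sorted([c for c in cs if cv2.contourArea(c)>amin],key=cv2.contourArea,reverse=True)
E
python3 - <<'E'
from h import *
ims={n:cv2.imread(f"pics/{n}0.png") for n in("top","scene")}
a=cv2.resize(ims["top"][160:240,335:415],None,fx=5,fy=5,interpolation=cv2.INTER_CUBIC)
b=cv2.resize(ims["scene"][140:190,155:225],(400,286),interpolation=cv2.INTER_CUBIC)
c=np.zeros((400,800,3),np.uint8); c[:,:400]=a; c[:286,400:]=b
cv2.imwrite("pics/crop0.png",c)
for n,bw,bs in (("top",(150,130,275,250),(345,165,395,235)),("scene",(230,200,380,305),(155,145,222,190))):
    g=cv2.cvtColor(ims[n],cv2.COLOR_BGR2GRAY)
    W=blobs((g>170).astype(np.uint8),bw)[0]
    hull=cv2.convexHull(W); ap=cv2.approxPolyDP(hull,6,True)[:,0]
    print(n,"board",ap.tolist(),cv2.contourArea(hull))
    for nm,bx in(("dark",bs),("jigdark",bw)):
        for k in blobs((g<55).astype(np.uint8),bx,12)[:5]:
            print(n,nm,cv2.contourArea(k),[np.round(v,1) for v in cv2.minAreaRect(k)], np.round(cv2.boxPoints(cv2.minAreaRect(k)),1).tolist())
    for t in (120,140,160):
        S=blobs((g>t).astype(np.uint8),bs); 
        if S: print(n,"sq",t,cv2.contourArea(S[0]),cv2.approxPolyDP(S[0],2,True)[:,0].tolist())
print(proj("top",[[.5,-.2,0]]))
E
```

```text
top board [[189, 142], [263, 164], [238, 243], [162, 220]] 6621.5
top dark 159.0 [array([372.4, 194.8]), array([18.3,  9.8]), np.float64(71.6)] [[364.8999938964844, 187.6999969482422], [374.20001220703125, 184.60000610351562], [380.0, 202.0], [370.70001220703125, 205.10000610351562]]
top jigdark 44.5 [array([239.5, 163. ]), array([8., 7.]), np.float64(90.0)] [[236.0, 159.0], [243.0, 159.0], [243.0, 167.0], [236.0, 167.0]]
top sq 120 703.5 [[383, 172], [351, 181], [366, 227], [375, 225], [370, 210], [379, 207], [369, 205], [364, 188], [386, 182]]
top sq 140 476.0 [[383, 173], [381, 177], [379, 174], [378, 178], [377, 175], [372, 179], [367, 178], [367, 182], [365, 179], [363, 182], [362, 179], [361, 183], [359, 180], [358, 184], [355, 181], [356, 184], [353, 186], [356, 187], [356, 195], [360, 196], [357, 199], [361, 202], [361, 211], [365, 212], [362, 214], [366, 218], [364, 220], [367, 220], [366, 226], [374, 225], [369, 210], [378, 206], [369, 206], [364, 187], [383, 182]]
scene board [[319, 207], [377, 265], [300, 304], [282, 304], [236, 237]] 7914.0
scene dark 205.5 [array([187.8, 162.8]), array([13.4, 21.2]), np.float64(45.0)] [[175.5, 165.5], [190.5, 150.5], [200.0, 160.0], [185.0, 175.0]]
scene jigdark 116.0 [array([277.1, 256.4]), array([65.2,  2.8]), np.float64(52.7)] [[256.20001220703125, 231.39999389648438], [258.3999938964844, 229.6999969482422], [298.0, 281.5], [295.70001220703125, 283.20001220703125]]
scene jigdark 108.5 [array([257., 249.]), array([12., 10.]), np.float64(90.0)] [[252.0, 243.0], [262.0, 243.0], [262.0, 255.0], [252.0, 255.0]]
scene sq 120 2879.5 [[155, 145], [155, 189], [217, 189], [217, 184], [221, 183], [221, 145]]
scene sq 140 2869.5 [[155, 145], [155, 189], [217, 189], [216, 184], [221, 182], [221, 145]]
scene sq 160 340.5 [[214, 159], [207, 157], [186, 175], [168, 168], [162, 172], [189, 182]]
[[334.47044457 221.41516407]]
```

View pics/crop0.png

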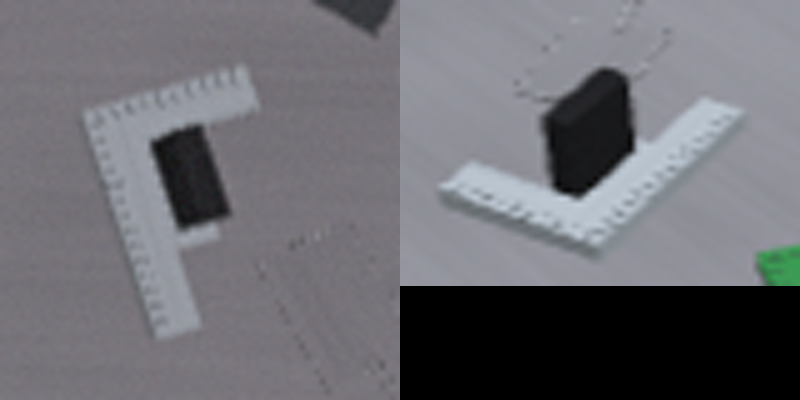

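The crop shows a silver L-square with a black handle. Its heel is at top (351.6,182.4), with the long leg going down and the short leg to the right. Nothing else is within finger reach of the handle. Now I'll compute the frames.

```bash
cat > m1.py <<'E'
from h import *
im=cv2.imread("pics/top0.png"); g=cv2.cvtColor(im,cv2.COLOR_BGR2GRAY)
def fit(P): 
    v=cv2.fitLine(P.astype(np.float32),cv2.DIST_HUBER,0,.001,.001).ravel(); return v[2:],v[:2]
def near(C,a,b,tol=2.5,trim=4):
    a,b=np.array(a,float),np.array(b,float); L=np.linalg.norm(b-a); u=(b-a)/L; q=C-a
    s=q@u; d=q@np.array([-u[1],u[0]]); return C[(s>trim)&(s<L-trim)&(abs(d)<tol)]
def cross(l1,l2):
    t=np.linalg.solve(np.c_[l1[1],-l2[1]],l2[0]-l1[0]); return l1[0]+t[0]*l1[1]
if __name__=="__main__":
    S=blobs((g>120).astype(np.uint8),(345,165,395,235))[0][:,0].astype(float)
    lo=fit(onplane("top",near(S,(352,182),(366,227)),.012)); sh=fit(onplane("top",near(S,(352,182),(383,172.5)),.012))
    heel=cross(lo,sh); print("heel",heel)
    print("heel tri",tri((351.6,182),(189.5,181.5)),"handle mid tri",tri((372.4,194.8),(187.8,162.8)))
    ld=lo[1]*np.sign(lo[1]@[-1,0]); sd=sh[1]*np.sign(sh[1]@[0,-1])
    ax=np.arctan2(*(-ld)[::-1]); ay=np.arctan2(*(-sd)[::-1])-np.pi/2; print("sq yaw deg from long/short",np.degrees([ax,ay]))
    # board
    ap=np.array([[189,142],[263,164],[238,243],[162,220]],float)
    W=blobs((g>170).astype(np.uint8),(150,130,275,250))[0]; W=cv2.convexHull(W)
    W=blobs((g>150).astype(np.uint8),(150,130,275,250))[0][:,0].astype(float)
    L=[fit(onplane("top",near(W,ap[i],ap[(i+1)%4]),.012)) for i in range(4)]
    C=[cross(L[i-1],L[i]) for i in range(4)]; print("board corners",np.round(C,4).tolist())
    print("sides",[np.linalg.norm(C[i]-C[(i+1)%4]) for i in range(4)])
    model=np.array([[70,40],[70,-215],[-200,-215],[-200,40]])/1000.
    M=model-model.mean(0); D=np.array(C)-np.mean(C,0); th=np.arctan2((M[:,0]*D[:,1]-M[:,1]*D[:,0]).sum(),(M*D).sum())
    R=np.array([[np.cos(th),-np.sin(th)],[np.sin(th),np.cos(th)]]); o=np.mean(C,0)-R@model.mean(0)
    print("jig yaw",np.degrees(th),"origin",o,"resid",np.round((D-M@R.T)*1000,1).tolist())
    print("board z", tri((189,142),proj("scene",[[*C[0],.012]])[0]), "scene px pred", proj("scene",[[*c,.012] for c in C]).round(1).tolist())
    print("corner top px",proj("top",[[*o,.034]]),"scene",proj("scene",[[*o,.034]]))
    print("grip",heel+np.array([[np.cos(ax),-np.sin(ax)],[np.sin(ax),np.cos(ax)]])@[-.06,-.045])
E
python3 m1.py
```

```text
heel [ 0.6259469  -0.25091034]
heel tri [ 0.62324534 -0.25054133  0.01889113] handle mid tri [ 0.58151652 -0.30981821  0.04000744]
sq yaw deg from long/short [18.07990239 17.86941153]
board corners [[0.7476999759674072, 0.27000001072883606], [0.6794999837875366, 0.02800000086426735], [0.42250001430511475, 0.10199999809265137], [0.4916999936103821, 0.3433000147342682]]
sides [np.float32(0.25141206), np.float32(0.2674489), np.float32(0.25105438), np.float32(0.26626983)]
jig yaw -15.946798198147581 origin [0.6719145  0.25208952] resid [[-2.5, -1.3], [-0.6, 1.9], [2.0, 1.7], [1.1, -2.2]]
board z [0.74680874 0.26962277 0.01059714] scene px pred [[286.9, 310.5], [235.9, 238.2], [317.7, 207.0], [377.3, 265.8]]
corner top px [[192.06564198 163.24268004]] scene [[303.50480451 280.16718727]]
grip [ 0.58287484 -0.31230903]
```

```bash
cat > plan.py <<'E'
import numpy as np
def plan(p,a,wps):
    """p, a(deg, world angle of tool y) -> normalised shift/turn for each waypoint (x,y,z,angle)"""
    p=np.array(p,float)
    for w in wps:
        d=np.array(w[:3])-p; t=np.radians(a); y=np.array([np.cos(t),np.sin(t)]); x=np.array([-y[1],y[0]])
        n=np.r_[d[:2]@x,d[:2]@y,-d[2]]/.12; turn=-(w[3]-a)
        print(w,"->",np.round(n,3).tolist(),round(turn/90,3),"rows>=",int(np.ceil(max(np.linalg.norm(d)/.05,abs(turn)/8.59))))
        p=np.array(w[:3]); a=w[3]
def state():
    from bench import r
    s=r.observe(); R=s['orientation']; return s['position'],np.degrees(np.arctan2(R[1,1],R[0,1])),s
E
python3 - <<'E'
from plan import *
p,a,s=state(); print(p,a)
plan(p,a,[(.345,.485,.22,46),(.43,.375,.22,26),(.48,.26,.22,6),(.53,.14,.22,-14),(.555,.02,.22,-34),(.575,-.10,.22,-54),(.5825,-.21,.2,-72),(.5825,-.312,.14,-72),(.5825,-.312,.037,-72)])
E
```

```text
[0.26301647 0.59398486 0.23274885] 66.11792777640981
(0.345, 0.485, 0.22, 46) -> [-0.992, -0.554, 0.106] 0.224 rows>= 3
(0.43, 0.375, 0.22, 26) -> [-1.146, -0.167, -0.0] 0.222 rows>= 3
(0.48, 0.26, 0.22, 6) -> [-1.044, -0.046, -0.0] 0.222 rows>= 3
(0.53, 0.14, 0.22, -14) -> [-1.038, 0.31, -0.0] 0.222 rows>= 3
(0.555, 0.02, 0.22, -34) -> [-0.92, 0.444, -0.0] 0.222 rows>= 3
(0.575, -0.1, 0.22, -54) -> [-0.736, 0.697, -0.0] 0.222 rows>= 3
(0.5825, -0.21, 0.2, -72) -> [-0.488, 0.778, 0.167] 0.2 rows>= 3
(0.5825, -0.312, 0.14, -72) -> [-0.263, 0.808, 0.5] 0.0 rows>= 3
(0.5825, -0.312, 0.037, -72) -> [0.0, 0.0, 0.858] 0.0 rows>= 3
```

Emit:
arm_command:
  motion:
    - [[-0.99,-0.55,0.1,0.22,-1],[-0.99,-0.55,0.1,0.22,-1],[-0.99,-0.55,0.1,0.22,-1],[-0.99,-0.55,0.1,0.22,-1]]

```text
clock: 0.5
position: [0.3498, 0.4805, 0.2212]
orientation: [[-0.716, 0.698, 0.001], [0.698, 0.716, -0.003], [-0.003, -0.001, -1.0]]
contact_force: [0.5, 0.7, -0.3]
opening: 1.0
finger_force: 0.0
```

Emit:
arm_command:
  motion:
    - [[-1,-0.17,0,0.22,-1],[-1,-0.17,0,0.22,-1],[-1,-0.17,0,0.22,-1],[-1,-0.17,0,0.22,-1]]

```text
clock: 0.9
position: [0.4203, 0.3849, 0.2216]
orientation: [[-0.441, 0.898, 0.001], [0.898, 0.441, -0.001], [-0.001, 0.0, -1.0]]
contact_force: [-0.6, -0.2, -0.1]
opening: 1.0
finger_force: 0.0
```

Signs are as planned, and moves in one batch run in order.

Emit:
arm_command:
  motion:
    - [[-1,-0.05,0,0.22,-1],[-1,-0.05,0,0.22,-1],[-1,-0.05,0,0.22,-1],[-1,-0.05,0,0.22,-1]]

```text
clock: 1.3
position: [0.4671, 0.2759, 0.2217]
orientation: [[-0.113, 0.994, 0.0], [0.994, 0.113, -0.0], [-0.0, 0.0, -1.0]]
contact_force: [-0.8, 0.9, 0.9]
opening: 0.997
finger_force: 0.0
```

Emit:
arm_command:
  motion:
    - [[-1,0.31,0,0.22,-1],[-1,0.31,0,0.22,-1],[-1,0.31,0,0.22,-1],[-1,0.31,0,0.22,-1]]

```text
clock: 1.7
position: [0.5181, 0.1611, 0.2217]
orientation: [[0.229, 0.973, 0.0], [0.973, -0.229, -0.001], [-0.001, 0.001, -1.0]]
contact_force: [0.4, 0.1, -1.2]
opening: 1.003
finger_force: 0.0
```

Emit:
arm_command:
  motion:
    - [[-0.92,0.44,0,0.22,-1],[-0.92,0.44,0,0.22,-1],[-0.92,0.44,0,0.22,-1],[-0.92,0.44,0,0.22,-1]]

```text
clock: 2.1
position: [0.5439, 0.0423, 0.2216]
orientation: [[0.544, 0.839, 0.0], [0.839, -0.544, -0.0], [-0.0, 0.0, -1.0]]
contact_force: [0.8, 0.9, -0.7]
opening: 1.003
finger_force: 0.0
```

Emit:
arm_command:
  motion:
    - [[-0.74,0.7,0,0.22,-1],[-0.74,0.7,0,0.22,-1],[-0.74,0.7,0,0.22,-1],[-0.74,0.7,0,0.22,-1]]

```text
clock: 2.5
position: [0.5661, -0.0775, 0.2214]
orientation: [[0.796, 0.606, -0.0], [0.606, -0.796, -0.001], [-0.001, 0.0, -1.0]]
contact_force: [-0.4, 1.2, -0.2]
opening: 1.0
finger_force: 0.0
```

```bash
python3 - <<'E'
from plan import *
p,a,s=state(); print(p,a,s['joint_pos'],s['clock'])
plan(p,a,[(.5825,-.20,.2,-72),(.5825,-.312,.14,-72),(.5825,-.312,.037,-72)])
E
```

```text
[ 0.56612295 -0.0774724   0.22137508] -52.72666359748007 [-0.55937212  0.20736624  0.71560525  1.70758538 -0.1406994   1.27937659
 -0.73404331] 2.5
(0.5825, -0.2, 0.2, -72) -> [-0.51, 0.895, 0.178] 0.214 rows>= 3
(0.5825, -0.312, 0.14, -72) -> [-0.288, 0.888, 0.5] 0.0 rows>= 3
(0.5825, -0.312, 0.037, -72) -> [0.0, 0.0, 0.858] 0.0 rows>= 3
```

Emit:
arm_command:
  motion:
    - [[-0.51,0.89,0.18,0.21,-1],[-0.51,0.89,0.18,0.21,-1],[-0.51,0.89,0.18,0.21,-1],[-0.51,0.89,0.18,0.21,-1]]

```text
clock: 2.9
position: [0.5818, -0.1992, 0.1986]
orientation: [[0.949, 0.316, -0.002], [0.316, -0.949, -0.001], [-0.002, -0.0, -1.0]]
contact_force: [-0.1, 0.2, -1.1]
opening: 1.0
finger_force: 0.0
```

Emit:
arm_command:
  motion:
    - [[-0.29,0.89,0.5,0,-1],[-0.29,0.89,0.5,0,-1],[-0.29,0.89,0.5,0,-1],[-0.29,0.89,0.5,0,-1]]

```text
clock: 3.3
position: [0.5818, -0.3105, 0.1371]
orientation: [[0.948, 0.318, -0.004], [0.318, -0.948, 0.001], [-0.003, -0.002, -1.0]]
contact_force: [-0.1, -0.4, -0.2]
opening: 1.0
finger_force: 0.0
```

```bash
python3 - <<'E'
from plan import *
from h import *
p,a,s=state(); print(p,a,s['joint_pos'],s['clock'])
plan(p,a,[(.5825,-.312,.037,-72)])
a=snapshot("top")[150:270,310:460,::-1]; b=snapshot("scene")[100:220,120:270,::-1]
cv2.imwrite("pics/pre.png",np.hstack([cv2.resize(v,(400,320),interpolation=cv2.INTER_CUBIC) for v in (a,b)]))
E
```

```text
[ 0.58177626 -0.31054215  0.13709898] -71.48282202055998 [-0.14287895  0.51394982  0.77743225  1.58262254 -0.37699037  1.20547204
 -0.53999279] 3.3
(0.5825, -0.312, 0.037, -72) -> [0.002, 0.013, 0.834] 0.006 rows>= 3
```

View pics/pre.png

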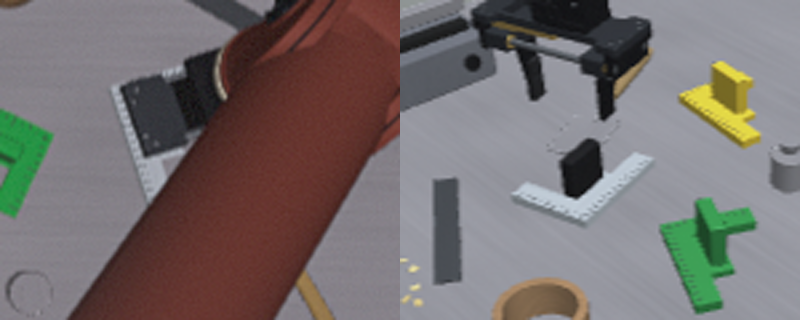

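The open gripper straddles the handle line (right crop, fingers at (535,80) and (605,100), handle at (582,170)). Descend and close.

Emit:
arm_command:
  motion:
    - [[0,0.01,0.25,0,-1],[0,0.01,0.5,0,-1],[0,0.01,0.7,0,-1],[0,0.01,0.83,0,-1],[0,0.01,0.83,0,-1]]

```text
clock: 3.9
position: [0.5832, -0.3085, 0.0387]
orientation: [[0.948, 0.32, -0.002], [0.32, -0.948, 0.002], [-0.001, -0.003, -1.0]]
contact_force: [-0.3, -0.5, 0.5]
opening: 0.997
finger_force: 0.0
```

Emit:
arm_command:
  motion:
    - [[0,0,0,0,0],[0,0,0,0,0.4],[0,0,0,0,0.6],[0,0,0,0,0.8],[0,0,0,0,1],[0,0,0,0,1],[0,0,0,0,1],[0,0,0,0,1]]
  grip_force: 30

```text
clock: 4.7
position: [0.5828, -0.3118, 0.0403]
orientation: [[0.949, 0.316, -0.0], [0.316, -0.949, -0.0], [-0.0, -0.0, -1.0]]
contact_force: [0.2, -0.5, 0.7]
opening: 0.357
finger_force: 0.0
```

Emit:
arm_command:
  motion:
    - [[0,0,0,0,1],[0,0,0,0,1],[0,0,0,0,1],[0,0,0,0,1],[0,0,0,0,1],[0,0,0,0,1]]

```text
clock: 5.3
position: [0.5828, -0.3117, 0.0403]
orientation: [[0.949, 0.316, -0.0], [0.316, -0.949, 0.0], [-0.0, -0.0, -1.0]]
contact_force: [-0.4, -0.8, -1.0]
opening: 0.225
finger_force: 29.9
```

Emit:
arm_command:
  motion:
    - [[0,0,-0.1,0,1],[0,0,-0.25,0,1],[0,0,-0.45,0,1],[0,0,-0.6,0,1],[0,0,-0.6,0,1]]

```text
clock: 5.8
position: [0.5845, -0.313, 0.1163]
orientation: [[0.949, 0.316, 0.005], [0.316, -0.949, -0.002], [0.004, 0.004, -1.0]]
contact_force: [0.7, 0.2, -2.8]
opening: 0.23
finger_force: 29.9
```

```bash
python3 - <<'E'
from plan import *
from h import *
p,a,s=state(); print(p,a,s['joint_pos'],s['clock'],s['contact_force'])
a=snapshot("top")[150:270,310:460,::-1]; b=snapshot("scene")[100:220,120:270,::-1]
cv2.imwrite("pics/lift.png",np.hstack([cv2.resize(v,(400,320),interpolation=cv2.INTER_CUBIC) for v in (a,b)]))
E
```

```text
[ 0.58447215 -0.31301016  0.11625754] -71.59074845744956 [-0.13420176  0.5338906   0.76799044  1.60220255 -0.39665101  1.16178689
 -0.52711579] 5.8 [ 0.66089164  0.15347503 -2.79903241]
```

View pics/lift.png

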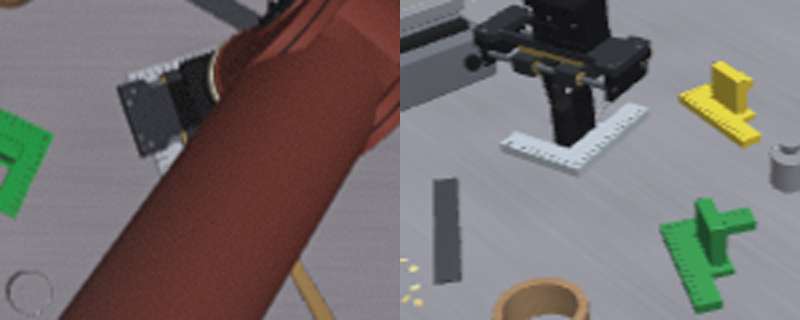

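The square is held level and lifted clear of the table (right crop, heel (580,172)). Next I'll measure the swing fence angle and fixed fence line from the first top picture and plan the transfer.

```bash
python3 - <<'E'
from plan import *
from m1 import *
for c in blobs((g<85).astype(np.uint8),(170,150,262,235),60):
    rc=cv2.minAreaRect(c); W=onplane("top",cv2.boxPoints(rc),.034); print(cv2.contourArea(c),np.round(rc[0]),np.round(rc[1]),np.round(rc[2],1))
    e=[W[1]-W[0],W[2]-W[1]]; e=max(e,key=np.linalg.norm); print(" dir deg",np.degrees(np.arctan2(e[1],e[0])),"len",np.linalg.norm(e),np.round(W,4).tolist())
o=np.array([.672,.252]); th=np.radians(-15.95); R=np.array([[np.cos(th),-np.sin(th)],[np.sin(th),np.cos(th)]])
home=o+R@[-.06,-.045]; place=home+R@[-.02,-.055]; print("home",home,"place",place)
p,a,s=state()
plan(p,a,[(.575,-.215,.18,-71.6),(.565,-.105,.2,-83),(.565,.01,.2,-95),(.567,.10,.19,-106),(*place,.13,-106),(*place,.07,-106),(*place,.054,-106)])
E
```

```text
160.0 [186. 190.] [ 6. 47.] 8.1
 dir deg -5.266305806159689 len 0.1455154363318516 [[0.5173, 0.2832], [0.6622, 0.2699], [0.6598, 0.2513], [0.515, 0.265]]
139.0 [224. 171.] [59.  4.] 16.9
 dir deg -106.0646745436979 len 0.18613184957132212 [[0.6688, 0.2418], [0.6807, 0.2388], [0.6292, 0.0599], [0.6175, 0.0631]]
home [0.60194396 0.22522032] place [0.56760001 0.17783368]
(0.575, -0.215, 0.18, -71.6) -> [0.191, -0.786, -0.561] 0.0 rows>= 3
(0.565, -0.105, 0.2, -83) -> [0.21, -0.896, -0.167] 0.127 rows>= 3
(0.565, 0.01, 0.2, -95) -> [0.117, -0.951, -0.0] 0.133 rows>= 3
(0.567, 0.1, 0.19, -106) -> [-0.049, -0.749, 0.083] 0.122 rows>= 2
(np.float64(0.5676000113024607), np.float64(0.17783368446556297), 0.13, -106) -> [-0.174, -0.625, 0.5] 0.0 rows>= 2
(np.float64(0.5676000113024607), np.float64(0.17783368446556297), 0.07, -106) -> [0.0, 0.0, 0.5] 0.0 rows>= 2
(np.float64(0.5676000113024607), np.float64(0.17783368446556297), 0.054, -106) -> [0.0, 0.0, 0.133] 0.0 rows>= 1
```

Emit:
arm_command:
  motion:
    - [[0.05,-0.2,-0.2,0,1],[0.1,-0.5,-0.4,0,1],[0.19,-0.79,-0.56,0,1],[0.19,-0.79,-0.56,0,1]]

```text
clock: 6.3
position: [0.5765, -0.2084, 0.1806]
orientation: [[0.946, 0.323, 0.002], [0.323, -0.946, 0.003], [0.003, -0.003, -1.0]]
contact_force: [0.9, -0.1, -2.5]
opening: 0.23
finger_force: 29.9
```

Emit:
arm_command:
  motion:
    - [[0.1,-0.3,-0.1,0.04,1],[0.15,-0.6,-0.17,0.09,1],[0.21,-0.9,-0.17,0.127,1],[0.21,-0.9,-0.17,0.127,1]]

```text
clock: 6.7
position: [0.5641, -0.0976, 0.1986]
orientation: [[0.992, 0.127, -0.002], [0.127, -0.992, 0.003], [-0.002, -0.003, -1.0]]
contact_force: [0.4, 1.0, -3.4]
opening: 0.23
finger_force: 29.9
```

Emit:
arm_command:
  motion:
    - [[0.04,-0.3,0,0.04,1],[0.08,-0.6,0,0.09,1],[0.12,-0.95,0,0.133,1],[0.12,-0.95,0,0.133,1]]

```text
clock: 7.1
position: [0.5642, 0.0179, 0.1984]
orientation: [[0.997, -0.08, -0.003], [-0.08, -0.997, 0.002], [-0.003, -0.002, -1.0]]
contact_force: [0.5, 0.4, -2.8]
opening: 0.226
finger_force: 29.9
```

Emit:
arm_command:
  motion:
    - [[-0.02,-0.3,0.03,0.04,1],[-0.04,-0.6,0.06,0.09,1],[-0.05,-0.75,0.08,0.122,1],[-0.05,-0.75,0.08,0.122,1],[-0.05,-0.75,0.08,0.122,1]]

```text
clock: 7.6
position: [0.5662, 0.1002, 0.1894]
orientation: [[0.962, -0.274, -0.001], [-0.274, -0.962, -0.001], [-0.001, 0.002, -1.0]]
contact_force: [-0.5, -0.4, -3.7]
opening: 0.227
finger_force: 29.9
```

```bash
python3 - <<'E'
from plan import *
p,a,s=state(); print(p,a,s['joint_pos'],s['clock'],s['contact_force'],s['torque'],s['opening'])
plan(p,a,[(.5675,.178,.13,-106),(.5675,.178,.07,-106)])
E
```

```text
[0.56621353 0.10024406 0.18937794] -105.87500452752046 [-0.94161738  0.2638473   0.81757085  1.74253919 -0.2023239   1.22464903
 -1.91970125] 7.6 [-0.48633354 -0.38655777 -3.73092177] [-0.13742907  0.21996172 -0.03028602] 0.22747720647132205
(0.5675, 0.178, 0.13, -106) -> [-0.167, -0.626, 0.495] 0.001 rows>= 2
(0.5675, 0.178, 0.07, -106) -> [0.0, 0.0, 0.5] 0.0 rows>= 2
```

Emit:
arm_command:
  motion:
    - [[-0.06,-0.2,0.1,0,1],[-0.12,-0.45,0.3,0,1],[-0.17,-0.63,0.5,0,1],[-0.17,-0.63,0.5,0,1],[-0.17,-0.63,0.5,0,1]]

```text
clock: 8.1
position: [0.5677, 0.1775, 0.1297]
orientation: [[0.961, -0.275, -0.001], [-0.275, -0.961, -0.002], [-0.001, 0.002, -1.0]]
contact_force: [0.4, 0.4, -2.7]
opening: 0.228
finger_force: 29.9
```

Emit:
arm_command:
  motion:
    - [[0,0,0.2,0,1],[0,0,0.4,0,1],[0,0,0.5,0,1],[0,0,0.5,0,1]]

```text
clock: 8.5
position: [0.5674, 0.1773, 0.0696]
orientation: [[0.961, -0.277, -0.002], [-0.277, -0.961, -0.001], [-0.001, 0.002, -1.0]]
contact_force: [0.6, 0.7, -2.7]
opening: 0.226
finger_force: 29.9
```

```bash
python3 - <<'E'
from plan import *
from h import *
p,a,s=state(); print(p,a,s['joint_pos'],s['clock'],s['contact_force'],s['torque'])
a=snapshot("top")[130:250,140:290,::-1]; b=snapshot("scene")[190:310,225:385,::-1]
cv2.imwrite("pics/over.png",np.hstack([cv2.resize(v,(400,320),interpolation=cv2.INTER_CUBIC) for v in (a,b)]))
E
```

```text
[0.56738108 0.17730403 0.06959695] -106.06391566885524 [-0.95723887  0.43869108  0.72282824  1.81148208 -0.3350441   1.01962545
 -1.95363173] 8.5 [ 0.57434207  0.67649999 -2.69062587] [-0.04369857  0.17805376  0.00831443]
```

View pics/over.png

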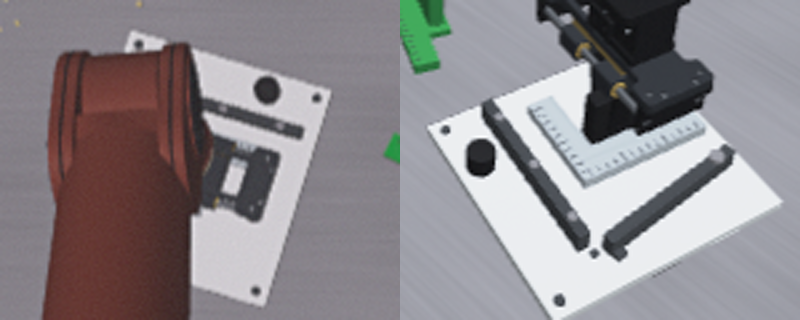

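The right crop shows the square hovering inside both fences, parallel to the fixed fence, with its heel at (587,185) and the corner at about (595,245). Lower onto the board.

Emit:
arm_command:
  motion:
    - [[0,0,0.05,0,1],[0,0,0.09,0,1],[0,0,0.12,0,1],[0,0,0.14,0,1],[0,0,0.145,0,1],[0,0,0.145,0,1]]

```text
clock: 9.2
position: [0.5678, 0.1791, 0.0529]
orientation: [[0.961, -0.275, -0.0], [-0.275, -0.961, -0.0], [-0.0, 0.0, -1.0]]
contact_force: [0.5, 0.9, -2.4]
opening: 0.227
finger_force: 29.9
```

```bash
cat > st.py <<'E'
from plan import *
p,a,s=state(); th=np.radians(-15.95); R=np.array([[np.cos(th),-np.sin(th)],[np.sin(th),np.cos(th)]])
f=s['contact_force']; print("t",s['clock'],"pos",np.round(p,4),"ang",round(a,2),"to home jig-frame mm",np.round(1000*R.T@(p[:2]-[.60194,.22522]),1))
print("F jig x,y",np.round(R.T@f[:2],1),"z",round(f[2],1),"M",np.round(s['torque'],2),"open",round(s['opening'],3),"j7",s['joint_pos'][6])
E
python3 st.py
```

```text
t 9.2 pos [0.5678 0.1791 0.0529] ang -105.96 to home jig-frame mm [-20.2 -53.7]
F jig x,y [0.3 1. ] z -2.4 M [-0.09  0.16 -0.03] open 0.227 j7 -1.9407277390527393
```

Emit:
arm_command:
  motion:
    - [[0,0,0.01,0,1],[0,0,0.015,0,1],[0,0,0.015,0,1]]

```text
clock: 9.5
position: [0.5685, 0.1793, 0.0523]
orientation: [[0.961, -0.275, 0.001], [-0.275, -0.961, 0.001], [0.001, -0.001, -1.0]]
contact_force: [-2.3, 0.6, 5.2]
opening: 0.225
finger_force: 29.9
```

```bash
python3 st.py
```

```text
t 9.5 pos [0.5685 0.1793 0.0523] ang -105.96 to home jig-frame mm [-19.6 -53.3]
F jig x,y [-2.4 -0. ] z 5.2 M [-0.13  0.7   0.  ] open 0.225 j7 -1.9392242940304139
```

Emit:
arm_command:
  motion:
    - [[0.03,-0.03,-0.003,0,1],[0.06,-0.06,-0.003,0,1],[0.09,-0.09,-0.003,0,1],[0.12,-0.12,-0.003,0,1],[0.14,-0.14,-0.003,0,1],[0.14,-0.14,-0.003,0,1]]

```text
clock: 10.1
position: [0.59, 0.1913, 0.0523]
orientation: [[0.962, -0.275, 0.002], [-0.275, -0.962, 0.001], [0.002, -0.001, -1.0]]
contact_force: [0.1, 0.3, 4.6]
opening: 0.229
finger_force: 29.9
```

```bash
python3 st.py
```

```text
t 10.1 pos [0.59   0.1913 0.0523] ang -105.95 to home jig-frame mm [ -2.2 -35.9]
F jig x,y [-0.   0.3] z 4.6 M [0.04 0.16 0.05] open 0.229 j7 -1.9368569785838816
```

Free sliding on the board. Now to meet the fixed fence in small steps.

Emit:
arm_command:
  motion:
    - [[0.01,0,-0.003,0,1],[0.02,0,-0.003,0,1],[0.025,0,-0.003,0,1],[0.025,0,-0.003,0,1]]

```text
clock: 10.5
position: [0.5918, 0.1904, 0.0523]
orientation: [[0.962, -0.275, 0.0], [-0.275, -0.962, 0.001], [0.0, -0.001, -1.0]]
contact_force: [-1.6, 0.7, 4.6]
opening: 0.228
finger_force: 29.9
```

```bash
python3 st.py
```

```text
t 10.5 pos [0.5918 0.1904 0.0523] ang -105.94 to home jig-frame mm [ -0.2 -36.3]
F jig x,y [-1.7  0.2] z 4.6 M [0.21 0.5  0.01] open 0.228 j7 -1.9332366137805443
```

Emit:
arm_command:
  motion:
    - [[0.005,0,-0.002,0,1],[0.01,0,-0.002,0,1],[0.01,0,-0.002,0,1]]

```text
clock: 10.8
position: [0.5928, 0.1898, 0.0523]
orientation: [[0.961, -0.275, 0.0], [-0.275, -0.961, 0.0], [0.0, -0.0, -1.0]]
contact_force: [-1.5, 2.5, 3.8]
opening: 0.228
finger_force: 29.9
```

```bash
python3 st.py
```

```text
t 10.8 pos [0.5928 0.1898 0.0523] ang -105.95 to home jig-frame mm [  1.  -36.6]
F jig x,y [-2.1  2. ] z 3.8 M [0.37 0.41 0.03] open 0.228 j7 -1.9319875308930674
```

Emit:
arm_command:
  motion:
    - [[0.005,0,0,0,1],[0.01,0,0,0,1],[0.015,0,0,0,1],[0.015,0,0,0,1]]

```text
clock: 11.2
position: [0.5945, 0.1891, 0.0523]
orientation: [[0.961, -0.275, 0.0], [-0.275, -0.961, 0.0], [0.0, -0.0, -1.0]]
contact_force: [-1.2, 0.8, 5.4]
opening: 0.225
finger_force: 29.9
```

```bash
python3 st.py
```

```text
t 11.2 pos [0.5945 0.1891 0.0523] ang -105.96 to home jig-frame mm [  2.7 -36.8]
F jig x,y [-1.4  0.4] z 5.4 M [0.25 0.51 0.02] open 0.225 j7 -1.9297220450285542
```

Emit:
arm_command:
  motion:
    - [[0.005,0,0,0,1],[0.01,0,0,0,1],[0.015,0,0,0,1],[0.015,0,0,0,1]]

```text
clock: 11.6
position: [0.5949, 0.1889, 0.0522]
orientation: [[0.962, -0.275, -0.003], [-0.275, -0.962, 0.0], [-0.003, 0.0, -1.0]]
contact_force: [-8.7, 1.2, 11.4]
opening: 0.23
finger_force: 30.0
```

```bash
python3 st.py
```

```text
t 11.6 pos [0.5949 0.1889 0.0522] ang -105.93 to home jig-frame mm [  3.2 -36.8]
F jig x,y [-8.7 -1.3] z 11.4 M [0.27 1.86 0.1 ] open 0.23 j7 -1.9275259888742402
```

Fixed fence found (8.7 N with little yaw moment, so the leg lies flush). I'll ease off slightly and slide along it towards the corner.

Emit:
arm_command:
  motion:
    - [[-0.004,-0.02,-0.004,0,1],[-0.004,-0.04,-0.004,0,1],[-0.004,-0.06,-0.004,0,1],[-0.004,-0.08,-0.004,0,1],[-0.004,-0.1,-0.004,0,1],[-0.004,-0.12,-0.004,0,1],[-0.004,-0.14,-0.004,0,1],[-0.004,-0.15,-0.004,0,1],[-0.004,-0.15,-0.004,0,1]]

```text
clock: 12.5
position: [0.5995, 0.2046, 0.0523]
orientation: [[0.961, -0.275, -0.003], [-0.275, -0.961, -0.002], [-0.002, 0.002, -1.0]]
contact_force: [-7.4, -3.4, 7.9]
opening: 0.226
finger_force: 30.0
```

```bash
python3 st.py
```

```text
t 12.5 pos [0.5995 0.2046 0.0523] ang -105.99 to home jig-frame mm [  3.3 -20.5]
F jig x,y [-6.2 -5.3] z 7.9 M [-0.7   1.7   0.17] open 0.226 j7 -1.9497080222256042
```

Emit:
arm_command:
  motion:
    - [[0,-0.02,0,0,1],[0,-0.04,0,0,1],[0,-0.06,0,0,1],[0,-0.08,0,0,1],[0,-0.1,0,0,1],[0,-0.12,0,0,1],[0,-0.12,0,0,1]]

```text
clock: 13.2
position: [0.6036, 0.2187, 0.0523]
orientation: [[0.961, -0.275, -0.002], [-0.275, -0.961, -0.002], [-0.002, 0.002, -1.0]]
contact_force: [-6.3, -2.9, 7.8]
opening: 0.226
finger_force: 30.0
```

```bash
python3 st.py; python3 - <<'E'
from h import *
b=snapshot("scene")[190:310,225:385,::-1]
cv2.imwrite("pics/p1.png",cv2.resize(b,(800,600),interpolation=cv2.INTER_CUBIC))
E
```

```text
t 13.2 pos [0.6036 0.2187 0.0523] ang -105.99 to home jig-frame mm [ 3.4 -5.8]
F jig x,y [-5.2 -4.5] z 7.8 M [-0.52  1.5   0.15] open 0.226 j7 -1.9665802910186507
```

View pics/p1.png

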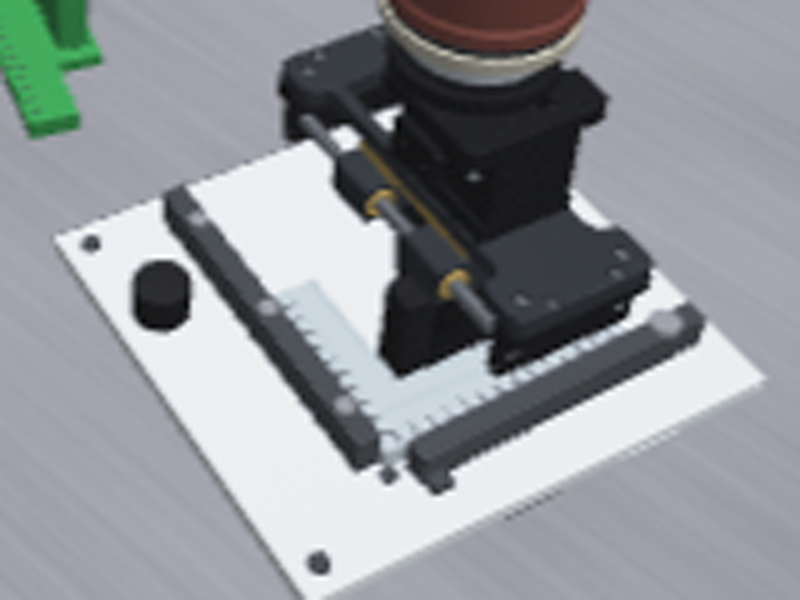

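The picture shows the short leg lying along the fixed fence (heel at (390,440)) and the swing fence almost square, with a small wedge gap at the heel. Continue gently.

Emit:
arm_command:
  motion:
    - [[0,-0.01,0,0,1],[0,-0.02,0,0,1],[0,-0.03,0,0,1],[0,-0.03,0,0,1]]

```text
clock: 13.65
position: [0.6045, 0.2218, 0.0523]
orientation: [[0.961, -0.276, -0.003], [-0.276, -0.961, -0.002], [-0.002, 0.003, -1.0]]
contact_force: [-7.2, -3.6, 8.9]
opening: 0.223
finger_force: 30.0
```

```bash
python3 st.py
```

```text
t 13.65 pos [0.6045 0.2218 0.0523] ang -106.0 to home jig-frame mm [ 3.4 -2.6]
F jig x,y [-6.  -5.4] z 8.9 M [-0.65  1.68  0.12] open 0.223 j7 -1.9706756587290435
```

Emit:
arm_command:
  motion:
    - [[0,-0.01,0,0,1],[0,-0.015,0,0,1],[0,-0.015,0,0,1]]

```text
clock: 13.95
position: [0.6047, 0.2228, 0.0523]
orientation: [[0.961, -0.276, -0.003], [-0.276, -0.961, -0.003], [-0.003, 0.003, -1.0]]
contact_force: [-8.4, -5.9, 10.6]
opening: 0.229
finger_force: 30.0
```

```bash
python3 st.py
```

```text
t 13.95 pos [0.6047 0.2228 0.0523] ang -106.03 to home jig-frame mm [ 3.4 -1.5]
F jig x,y [-6.5 -8. ] z 10.6 M [-1.06  1.95  0.11] open 0.229 j7 -1.9727761103671082
```

Emit:
arm_command:
  motion:
    - [[0,-0.005,0,0,1],[0,-0.005,0,0,1],[0,-0.005,0,0,1]]

```text
clock: 14.25
position: [0.6048, 0.2228, 0.0523]
orientation: [[0.961, -0.277, -0.004], [-0.277, -0.961, -0.003], [-0.003, 0.004, -1.0]]
contact_force: [-9.7, -7.2, 10.6]
opening: 0.229
finger_force: 30.0
```

```bash
python3 st.py; python3 - <<'E'
from h import *
b=snapshot("scene")[215:295,265:372,::-1]
cv2.imwrite("pics/p2.png",cv2.resize(b,(800,600),interpolation=cv2.INTER_CUBIC))
E
```

```text
t 14.25 pos [0.6048 0.2228 0.0523] ang -106.06 to home jig-frame mm [ 3.4 -1.5]
F jig x,y [-7.3 -9.6] z 10.6 M [-1.52  2.26  0.07] open 0.229 j7 -1.9734782069656465
```

View pics/p2.png

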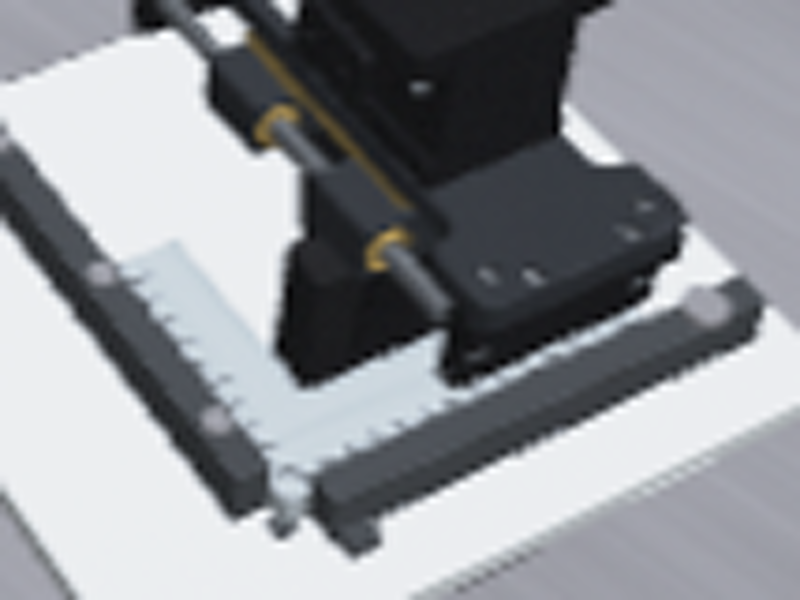

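The square has stopped against both fences with no visible wedge: it does not move when pushed, and force rises on both. I'll check the swing fence angle numerically from its outer lower edge in the scene image.

```bash
cat > ang.py <<'E'
from m1 import *
def edge(n,im,a,b,z):
    """sub-pixel edge points by steepest gradient across segment a-b; returns direction on plane z"""
    g=cv2.GaussianBlur(cv2.cvtColor(im,cv2.COLOR_BGR2GRAY),(0,0),.7).astype(np.float32); a,b=np.array(a,float),np.array(b,float)
    u=(b-a)/np.linalg.norm(b-a); nn=np.array([-u[1],u[0]]); o=np.arange(-3,3.01,.1); P=[]
    for t in np.linspace(.08,.92,40):
        q=(a+(b-a)*t)+o[:,None]*nn; v=cv2.remap(g,q[:,:1].astype(np.float32),q[:,1:].astype(np.float32),cv2.INTER_CUBIC).ravel()
        d=np.abs(np.gradient(v)); d[d<.5*d.max()]=0; P.append((a+(b-a)*t)+nn*((d*o).sum()/d.sum()))
    c,v=fit(onplane(n,np.array(P),z)); ang=np.degrees(np.arctan2(v[1],v[0])); return ang,c
cv=lambda x,y:(265+x*107/800,215+y*80/600)
im=snapshot("scene")[:,:,::-1].copy()
sw,c1=edge("scene",im,cv(385,540),cv(755,325),.014); ot,_=edge("scene",im,cv(330,483),cv(450,425),.034)
fx,c2=edge("scene",im,cv(10,130),cv(265,465),.034)
print("swing outer",sw%180,"inner(short piece)",ot%180,"fixed inner",fx%180,"diff-90",(fx-sw)%180-90)
E
python3 ang.py; python3 st.py
```

```text
swing outer 164.20053 inner(short piece) 164.37381 fixed inner 74.05698 diff-90 -0.14355469
t 14.35 pos [0.6048 0.2228 0.0523] ang -106.06 to home jig-frame mm [ 3.4 -1.5]
F jig x,y [ -7.8 -10. ] z 12.5 M [-1.48  2.21  0.14] open 0.227 j7 -1.9734686266119494
```

Emit:
arm_command:
  motion:
    - [[0,0.004,-0.005,0,1],[0,0.004,-0.005,0,1],[0,0.004,-0.005,0,1],[0,0.004,-0.005,0,1],[0,0.004,-0.005,0,1],[0,0.004,-0.005,0,1],[0,0.004,-0.005,0,1],[0,0.004,-0.005,0,1]]

```text
clock: 15.15
position: [0.6048, 0.2228, 0.0524]
orientation: [[0.961, -0.276, -0.003], [-0.276, -0.961, -0.003], [-0.002, 0.004, -1.0]]
contact_force: [-6.3, -5.7, 4.2]
opening: 0.226
finger_force: 30.0
```

```bash
python3 ang.py; python3 st.py
```

```text
swing outer 164.12364 inner(short piece) 164.34998 fixed inner 73.98086 diff-90 -0.14277649
t 15.2 pos [0.6048 0.2228 0.0524] ang -106.04 to home jig-frame mm [ 3.4 -1.5]
F jig x,y [-3.8 -7. ] z 5.1 M [-1.1   1.43  0.06] open 0.23 j7 -1.9733135873397047
```

The square is stationary, pressing about 4 to 5 N on the fixed fence and 7 N on the swing fence. The fences measure square to within 0.15°. Handing in.

```bash
python3 -c "
from bench import workorder; print(workorder.hand_in())"
```

```text
the job is handed in; nothing more can be done
None
```

I handed the job in at about 15 s: the square is home in the corner, still gripped and pressed lightly on both fences (about 4 N fixed, 7 N swing), and the swing fence measured square to within about 0.15°.

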